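# Index the rotary dispenser to the dropper bottle and open its port

## Robot

A 7-joint arm with a two-finger parallel gripper is mounted at the origin on a cart in front of the work surface, level with it; the furniture and walls round the work are solid. World frame = base frame: x ahead of the robot, y to its left, z up, the work surface at z = 0. Lengths are in m, angles in rad, forces in N, time in s.
With the tool pointing down it reaches from about 0.4 to 0.85 m from the base axis. Payload 4.4 kg.
Tool frame: the origin (TCP) lies at the very end of the fingers, on their centre line; the grasp point (between the pads) lies 19 mm behind it; z points along the fingers, y is the line along which they close (so a half turn about z gives the same grasp; the last joint's range is limited). The gripper opens to 94 mm and grips with 3 to 60 N. Pads are 16 mm wide; open, the fingers measure 119 mm over their backs; the gripper's body (75 mm by 177 mm) begins 78 mm behind the grasp point.
Start: joints at [1.272, 0.628, 0.038, 1.517, -0.027, 0.996, -0.02], TCP at [0.15, -0.632, 0.185] pointing down, gripper open.
Joint ranges: [-3.06, 3.06], [-0.37, 2.12], [-1.25, 1.32], [0.18, 2.47], [-1.1, 4.24], [0.23, 1.98], [-2.94, 2.94]. Speed limits (rad/s): [2.57, 2.57, 3.14, 3.14, 3.14, 3.14, 3.14].

## Interface

Orientations are given as a 3x3 rotation matrix whose columns are the frame's x, y, z axes.
In Python, from workcell import env gives the robot as it stands.
- The arm moves only by the tool jog_arm, never from a script. Its argument "plan" is a list of rows, each a list of 2 entries, a list of its own where there are three numbers: the shift along the world's x, y, z in cm, then the turn, a rotation vector about the world's x, y, z in rad. A call has 1 to 20 rows; each row shifts and turns the commanded pose from where the row before left it; what a row does not reach is not made up. A row lasts 1/8 s, in which the tool goes at most 62.5 mm and 10.7 degrees, less where a joint would pass 70% of its speed; a pose out of reach is approached as far as the arm can. A call is refused whole if a number of a shift passes 6.25 or a number of a turn 0.188, either way. A call with a gripper value outside its range is refused whole. "gripper" is the finger opening in cm, from 0 to 9.4, set as the call begins (left out, the last holds). The fingers move at their own pace and stop on an object; the grip force is fixed at half the most. Time passes only in rows, so rows that do not move let the fingers close. It gives the time, the measured TCP pose, the force, the opening and the grip force at its end, in the units of the state.
- env.sense(): the state, without advancing time (a new reading comes with each control period).
- env.snapshot(name): name is "scene" or "top"; returns a dict with "image" (384x512x3 uint8, red, green, blue), "range_z" (384x512 float32, m along the optical axis (not along the pixel's ray), 0 where there is no reading), "vertical_fov" (degrees; the focal length in pixels is half the picture's height over the tangent of half this angle, whatever the lens; pixels are square), "cx", "cy" (the principal point, pixels), "eye" and "orientation" of the camera in the world. Camera axes: x right, y up, looking along -z (the intrinsics and any distortion apply to the point x, -y, -z); pixel columns grow to the right and rows downward; lengths in m; the calibration is good to about 2 mm. A picture is of the moment at which its call begins.
- env.job_done(): hands the job in; it is judged then, once.
Trained networks look in a picture, given as the dict that the camera call returned (one of the last four; its "shot" number tells which), for a name from the list of things; names that differ only in an ending like _2 or _b are one class to them, and where a whole thing is asked for, a point or a joint stands for the part that bears it (a point fixed in the world has none). Each returns a list of dicts, best first, with "confidence" (0 to 1); they miss things now and then, are a little off and sometimes report something else, mostly with a low value. They report only what shows in the picture. A call takes as long as a camera call.
- env.look_for(picture, target): "xy" ([column, row] in pixels, amid what is visible of it).
- env.masks_of(picture, target): "pixels" (384x512 bool, what is visible of it) and "xy" ([column, row] in pixels, amid what is visible of it).
The state is a dict: "clock": time; "joints": joint angles; "joint_vel": joint speeds; "joint_efforts": joint torques, N m; "eef_pos": TCP position; "tool_rot": TCP orientation; "wrist_force": force on the tool from outside, world axes, zero at the start; "ft_torque": the same for the moment, N m; "opening": finger opening in m; "finger_force": force on a finger pad.
Only numpy, scipy, OpenCV 4.12 (cv2) and the standard library are available. Lean on these libraries where they do the work, as an engineer would, in place of code of your own. Each camera call takes 0.05 s, during which the arm holds its last target. There are 200 camera calls.

## Task

Ready the dropper bottle at the rotary dispenser: with a fingertip, flick the lobed rim of its wheel through the front window, click by click anticlockwise as the raised arrow shows, until the compartment with the dropper bottle stands under the port on the left, and do not run past it. Then push the shutter fully open by its rib with the fingertip. Grasp nothing, and leave what is in the dispenser and the things around it untouched.

Things in the scene. Friction and masses are not known exactly. Their poses are not given: they have to be found in the camera images.
- dispenser: Rotary vial dispenser, fixed to the worktop: white round housing, 95 mm radius, 75 mm high, with a clear flat cover. Origin: centre of its underside, on the wheel's upright axis; +z up, +y to the port, -x to its front, where the wall is left out for 58 degrees to either side (thumb window; cover edge there 67 mm from the axis, so the rim is free from outside and above; base below it 12 mm high).
- carousel (a joint): Angle the wheel has turned since the start (rad; positive anticlockwise from above = advancing; at the window the rim then moves to the dispenser's -y). It starts at a click. Ten compartments: one click is 36 deg (0.628). A sprung roller holds it at each click: past half a click it snaps on to the next, before that it falls back. About 4 N at the rim carries it over.
- port (a point): On the dispenser: centre of the port in the clear cover (75 mm above the worktop, 51 mm from the axis towards the dispenser's +y); axes as the dispenser's. The port is a wedge opening 32 degrees wide.
- thumb_window (a point): Middle of the thumb window, 76 mm from the axis to the dispenser's -x, 47 mm high, axes as the dispenser's. The wheel's rim is 71 mm in radius, 40 to 54 mm high, with ten round upright lobes (7 mm radius, centres 79 mm from the axis, outermost 86) in line with the compartment walls, gaps of 34 mm between. At each click a lobe stands exactly at the middle of the window.
- shutter (a joint): Slide of the clear shutter over the port: 0 shut, 0.038 m fully open against its stop; it opens towards the dispenser's +x, about 1.2 N of friction, stays where it is left.
- shutter_rib (a point): Middle of the top of the shutter's white upright rib, 91 mm above the worktop. The rib is 5 mm thick along the dispenser's x, 30 mm long along its y and stands 12 mm above the clear plate (top at 79 mm); guide strips 82 mm high run along the plate's sides, 43 mm apart.
- dropper: Dropper bottle: slim white plastic bottle with a white pointed cap, 23 mm across, 52 mm tall, standing loose (3 to 4 mm of play) in one of the wheel's compartments, 51 mm from the axis, 17 mm above the worktop. It starts 1 to 4 clicks short of the port. Origin: centre of its underside.
- vial_a: Injection vial with a flat coloured cap, 24 mm across, 50 mm tall, loose in another compartment of the wheel (the four full compartments follow one another; which holds what varies). Origin: centre of its underside.
- vial_b: Injection vial with a flat coloured cap, 25 mm across, 52 mm tall, loose in another compartment of the wheel (the four full compartments follow one another; which holds what varies). Origin: centre of its underside.
- vial_c: Injection vial with a flat coloured cap, 24 mm across, 50 mm tall, loose in another compartment of the wheel (the four full compartments follow one another; which holds what varies). Origin: centre of its underside.
- loose_vial_1: Injection vial, 27 mm across and 57 mm tall, standing on the worktop left of the dispenser; a bystander.
- loose_vial_2: Injection vial, 27 mm across and 56 mm tall, standing on the worktop right of the dispenser; a bystander.
- steel_dish: Oval steel dish with a blue liner, 130 x 200 x 66 mm, on the worktop to the left; a bystander.
- syringe: Empty syringe without needle lying flat, 115 mm long, 30 x 19 mm, in front of the blue bins; a bystander.

How it is judged:
On the way, in this order (a step that is already met when the one before it is completed fails the run):
1. the dropper bottle's compartment stands at its click under the port, the shutter still shut (horizontal distance between dropper and port below 0.011 m and value of joint shutter below 0.006 m), for 0.3 s.
2. the shutter is pushed fully open (value of joint shutter above 0.034 m), for 0.2 s.
At the end, for the whole second after the job is handed in: The wheel rests at the click where the dropper bottle stands upright under the port (its centre within 11 mm of the port's in plan; a click more or less would be 31 mm), and the shutter is open by more than 34 of its 38 mm (horizontal distance between dropper and port below 0.011 m and angle between dropper's own z axis and vertical below 0.2 rad and value of joint shutter above 0.034 m and velocity of joint carousel between -0.1 and 0.1 rad/s); the robot touches nothing.
It fails at once if the wheel runs past: the dropper bottle goes more than half a click beyond the port (x of dropper in the frame of port below -0.0165 m).
It fails at once if the wheel is turned back by more than about a click from where it stood at the start (value of joint carousel below -0.8 rad).
It fails at once if the shutter is opened while the dropper bottle is not under the port (value of joint shutter above 0.01 m and horizontal distance between dropper and port above 0.014 m).
It fails at once if the robot touches the dropper bottle or a vial in the dispenser, or one is lifted out of its compartment (contact force between any of the arm, the fingers and dropper above 0.5 N or contact force between any of the arm, the fingers and vial_a above 0.5 N or contact force between any of the arm, the fingers and vial_b above 0.5 N or contact force between any of the arm, the fingers and vial_c above 0.5 N or height (world z) of any of dropper, vial_a, vial_b, vial_c above 0.035 m).
It fails at once if a thing beside the dispenser is moved (distance of any of loose_vial_1, loose_vial_2 from where it was at the start of the episode above 0.015 m or distance of any of steel_dish, syringe from where it was at the start of the episode above 0.02 m).
It also fails if it takes over 67 s, if anything falls off the work surface, if the arm or the gripper's body presses on something with over 40 N, if the wrist force passes 120 N, or if a joint passes its speed limit or range.

## Working session

There is one attempt and no reset: what is moved stays moved. The work goes in short steps, Python scripts to look and compute and a tool call to move; the robot and the scene stay as the last step left them, time stands still between calls to the robot, and variables do not carry over. Pictures are saved under pics/ and viewed, at most 10 in all, crops included, and the job is handed in when it is done.

Besides the shell and the picture viewer there is one more tool, called after ">>>" as name([rows], argument=value, ...), one row to a line, values as JSON. jog_arm: Moves the arm, as the interface text tells. Its arguments: {"type":"object","properties":{"plan":{"type":"array","items":{"type":"array"}},"gripper":{"type":"number"}},"required":["plan"]}

```bash
mkdir -p pics; cat > h.py <<'E'
import numpy as np,cv2
from workcell import env
def ray(s,u,v):
    f=192/np.tan(np.radians(s["vertical_fov"])/2)
    return f
def cloud(s):
    f=ray(s,0,0);z=s["range_z"];v,u=np.mgrid[:384,:512]
    p=np.stack([(u-s["cx"])/f*z,-(v-s["cy"])/f*z,-z],-1)
    P=p@np.array(s["orientation"]).T+np.array(s["eye"]);P[z==0]=np.nan
    return P
def onplane(s,u,v,h):
    f=ray(s,0,0);d=np.array(s["orientation"])@np.array([(u-s["cx"])/f,-(v-s["cy"])/f,-1.]);e=np.array(s["eye"])
    return e+d*(h-e[2])/d[2]
def proj(s,p):
    f=ray(s,0,0);q=np.array(s["orientation"]).T@(np.array(p)-np.array(s["eye"]))
    return s["cx"]+f*q[0]/-q[2], s["cy"]-f*q[1]/-q[2]
E
python3 - <<'E'
from h import *
for n in ["scene","top"]:
    s=env.snapshot(n);cv2.imwrite(f"pics/{n}0.png",cv2.resize(s["image"][:,:,::-1],(800,600)))
    print(n,s["eye"],np.round(s["orientation"],3).tolist(),s["vertical_fov"],s["cx"],s["cy"],[k for k in s])
    P=cloud(s)
    for t in ["dispenser","dropper","shutter_rib","shutter","vial_a","loose_vial_1","steel_dish","syringe","thumb_window","port"]:
        try:
            r=env.masks_of(s,t)
            for m in r[:4]:
                u,v=m["xy"];print(t,round(m["confidence"],2),np.round(m["xy"]),m["pixels"].sum(),np.round(np.nanmedian(P[m["pixels"]],0),3),np.round(P[int(v),int(u)],3))
        except Exception as e: print(t,e)
print({k:np.round(v,3).tolist() for k,v in env.sense().items()})
E
```

```text
scene [-0.3688013   0.92827955  0.87387269] [[-0.657, 0.434, -0.617], [-0.754, -0.365, 0.546], [0.011, 0.824, 0.567]] 42.3981296624456 253.60629757569336 189.5125565858087 ['image', 'range_z', 'vertical_fov', 'cx', 'cy', 'eye', 'orientation', 'shot']
dispenser 0.89 [300. 160.] 2062 [ 0.519 -0.062  0.075] [ 0.523 -0.05   0.085]
shutter_rib 0.45 [295. 161.] 63 [ 0.524 -0.036  0.082] [ 0.52  -0.025  0.089]
shutter 0.38 [293. 161.] 57 [ 0.524 -0.034  0.082] [ 0.528 -0.024  0.089]
loose_vial_1 0.64 [266. 177.] 124 [0.569 0.04  0.035] [0.577 0.046 0.031]
steel_dish 0.92 [233. 230.] 2767 [0.444 0.286 0.03 ] [0.466 0.268 0.005]
syringe 0.54 [200. 267.] 299 [0.394 0.435 0.017] [0.393 0.429 0.017]
thumb_window 0.91 [301. 161.] 2043 [ 0.52  -0.062  0.075] [ 0.523 -0.051  0.081]
port 0.76 [302. 164.] 1946 [ 0.521 -0.061  0.075] [ 0.511 -0.043  0.075]
top [0.28335566 0.15858721 1.160783  ] [[-0.006, 0.982, -0.191], [-1.0, -0.011, -0.024], [-0.026, 0.191, 0.981]] 52.17637483543377 259.990438771891 193.01807099467712 ['image', 'range_z', 'vertical_fov', 'cx', 'cy', 'eye', 'orientation', 'shot']
dis
[... 411 characters left out ...]
41 [0.438 0.301 0.008] [0.45  0.301 0.003]
syringe 0.76 [177. 231.] 217 [0.395 0.433 0.018] [0.398 0.43  0.018]
thumb_window 0.63 [356. 184.] 3455 [ 0.529 -0.084  0.076] [ 0.518 -0.083  0.074]
port 0.85 [354. 180.] 3552 [ 0.528 -0.083  0.076] [ 0.531 -0.079  0.081]
{'clock': 1.1, 'joints': [1.272, 0.628, 0.039, 1.517, -0.027, 0.996, -0.02], 'joint_vel': [-0.002, -0.0, -0.001, 0.001, 0.001, -0.0, 0.001], 'joint_efforts': [0.001, -54.96, 1.143, -18.694, -0.052, 0.016, 0.0], 'eef_pos': [0.15, -0.632, 0.185], 'tool_rot': [[0.973, 0.231, 0.0], [0.231, -0.973, -0.0], [0.0, 0.0, -1.0]], 'wrist_force': [-0.055, 0.146, 1.019], 'ft_torque': [0.01, 0.016, -0.001], 'finger_force': 0.0, 'opening': 0.094}
```

```bash
python3 - <<'E'
from h import *
s=env.snapshot("top");P=cloud(s)
m=env.masks_of(s,"dispenser")[0]["pixels"]
c=s["image"][135:225,305:405,::-1];a=cv2.resize(c,(800,720),interpolation=cv2.INTER_CUBIC)[:600]
cv2.imwrite("pics/topc.png",cv2.resize(c,(660,594),interpolation=cv2.INTER_CUBIC))
s2=env.snapshot("scene");c=s2["image"][120:200,245:355,::-1]
cv2.imwrite("pics/scenec.png",cv2.resize(c,(800,582),interpolation=cv2.INTER_CUBIC))
# axis from top: points near z 0.075
for S in (s,s2):
    P=cloud(S);k=(np.abs(P[...,2]-.075)<.006)&(np.hypot(P[...,0]-.53,P[...,1]+.08)<.14)
    xy=P[k][:,:2].astype(np.float32);c,r=cv2.minEnclosingCircle(xy);print(k.sum(),c,r)
    print(xy.min(0),xy.max(0))
    k=(P[...,2]>.085)&(P[...,2]<.097)&(np.hypot(P[...,0]-.53,P[...,1]+.08)<.12)
    print("rib",k.sum(),np.round(P[k].mean(0),4),np.round(P[k],3)[:30].tolist(), np.argwhere(k).mean(0))
E
```

```text
2670 (0.5309065580368042, -0.08502601087093353) 0.09573681652545929
[ 0.46333072 -0.17963554] [0.6247463  0.00995321]
rib 45 [ 0.5377 -0.0347  0.0883] [[0.594, -0.025, 0.086], [0.591, -0.02, 0.086], [0.591, -0.053, 0.087], [0.591, -0.059, 0.086], [0.583, -0.017, 0.085], [0.582, -0.056, 0.086], [0.58, -0.014, 0.086], [0.58, -0.016, 0.086], [0.579, -0.056, 0.086], [0.57, -0.058, 0.087], [0.548, -0.035, 0.085], [0.547, -0.057, 0.086], [0.539, -0.014, 0.088], [0.539, -0.054, 0.085], [0.533, -0.04, 0.086], [0.53, -0.053, 0.087], [0.525, -0.014, 0.086], [0.524, -0.019, 0.091], [0.524, -0.022, 0.09], [0.524, -0.025, 0.088], [0.524, -0.027, 0.09], [0.523, -0.03, 0.093], [0.522, -0.032, 0.096], [0.524, -0.036, 0.09], [0.524, -0.039, 0.088], [0.524, -0.041, 0.09], [0.521, -0.019, 0.089], [0.521, -0.021, 0.092], [0.521, -0.024, 0.09], [0.521, -0.027, 0.089]] [176.33333333 338.31111111]
1140 (0.5370944738388062, -0.08524914085865021) 0.10035555809736252
[ 0.46391243 -0.1829569 ] [0.6259471  0.01054933]
rib 35 [ 0.5293 -0.0305  0.0885] [[0.588, -0.018, 0.085], [0.548, -0.053, 0.087], [0.547, -0.057, 0.085], [0.57, -0.018, 0.087], [0.524, -0.046, 0.093], [0.525, -0.052, 0.09], [0.523, -0.036, 0.093], [0.523, -0.04, 0.092], [0.525, -0.048, 0.088], [0.522, -0.049, 0.089], [0.554, -0.012, 0.085], [0.549, -0.011, 0.088], [0.527, -0.027, 0.092], [0.521, -0.025, 0.095], [0.522, -0.031, 0.093], [0.517, -0.03, 0.095], [0.52, -0.038, 0.09], [0.524, -0.046, 0.086], [0.52, -0.047, 0.087], [0.522, -0.018, 0.094], [0.522, -0.022, 0.093], [0.524, -0.029, 0.089], [0.526, -0.036, 0.085], [0.522, -0.036, 0.087], [0.522, -0.04, 0.086], [0.514, -0.049, 0.085], [0.539, -0.01, 0.086], [0.537, -0.012, 0.086], [0.527, -0.024, 0.086], [0.522, -0.022, 0.089]] [159.22857143 294.17142857]
```

View pics/topc.png

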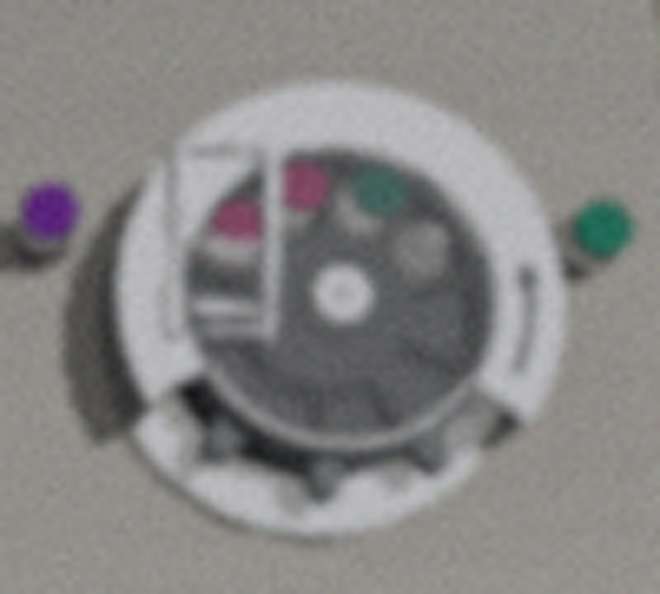

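View pics/scenec.png

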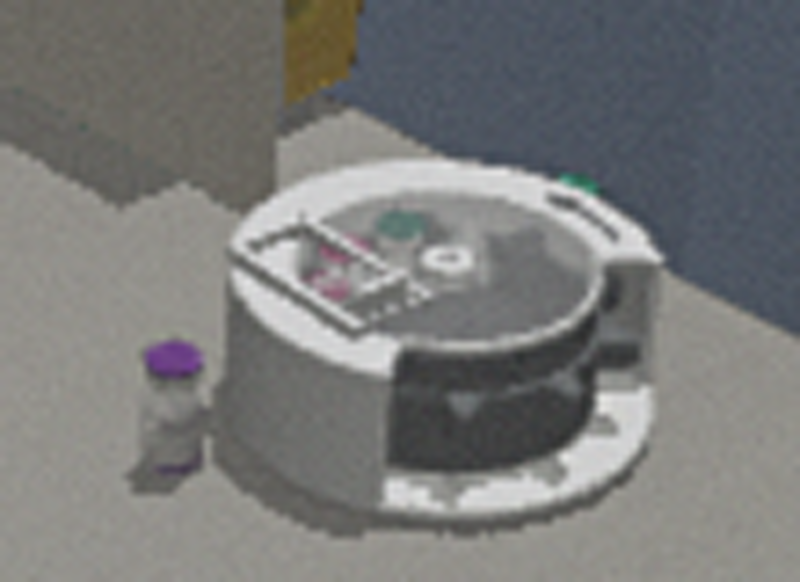

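View pics/top0.png

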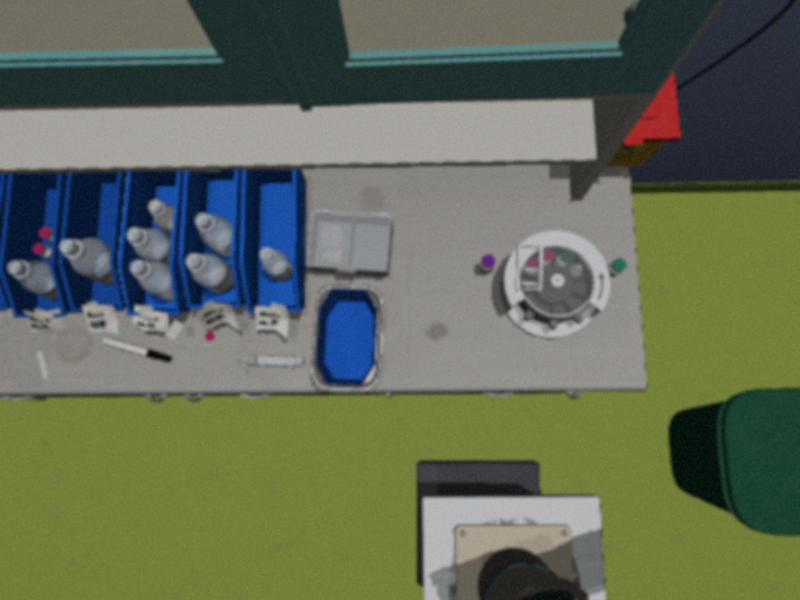

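```bash
python3 - <<'E'
from h import *
s=env.snapshot("top");P=cloud(s)
fp=lambda a,b:(305+a/6.6-.5,135+b/6.6-.5)
g=lambda a,b,h:onplane(s,*fp(a,b),h)[:2]
hub=g(343,293,.077);c=np.array([.531,-.085]);print("hub",hub)
for q,h in [((222,440),.054),((322,480),.054),((432,455),.054),((238,218),.067),((305,187),.067),((378,192),.067),((422,245),.067)]:
    d=g(*q,h)-hub;print(q,np.round(d,4),np.hypot(*d).round(4),np.degrees(np.arctan2(d[1],d[0])).round(1))
for q in [(525,265),(518,368)]: print("arrow",g(*q,.077)-hub)
# shutter frame edges
a=g(270,155,.082);b=g(270,335,.082);d=a-b;print("guide",a,b,np.degrees(np.arctan2(d[1],d[0])))
print("rib ends",g(195,308,.091),g(255,308,.091),g(195,325,.091),g(255,325,.091))
# obstacles
for S in (s,env.snapshot("scene")):
    P=cloud(S);k=(P[...,2]>.13)&(P[...,0]>.3)&(abs(P[...,1]+.1)<.25)
    Q=P[k];print(k.sum(),Q.min(0) if k.any() else 0)
    for x in np.arange(.3,1,.05):
        z=Q[(Q[:,0]>=x)&(Q[:,0]<x+.05)]
        if len(z): print(round(x,2),len(z),z.min(0).round(2),z.max(0).round(2))
E
```

```text
hub [ 0.53214544 -0.0872925 ]
(222, 440) [-0.0592  0.0502] 0.0776 139.7
(322, 480) [-0.0771  0.0081] 0.0775 174.0
(432, 455) [-0.0667 -0.0395] 0.0775 -149.4
(238, 218) [0.0362 0.0412] 0.0549 48.7
(305, 187) [0.0497 0.0116] 0.0511 13.2
(378, 192) [ 0.0471 -0.0198] 0.051 -22.8
(422, 245) [ 0.0232 -0.0373] 0.0439 -58.2
arrow [ 0.0113176  -0.07791502]
arrow [-0.03350159 -0.07199521]
guide [ 0.59220364 -0.05820079] [ 0.513113   -0.05442443] -2.7336377056840697
rib ends [ 0.52320562 -0.02174829] [ 0.52290135 -0.04691553] [ 0.51587205 -0.02143838] [ 0.51557259 -0.04657364]
17211 [ 0.68071371 -0.29583802  0.13133371]
0.65 6656 [ 0.68 -0.14  0.44] [0.7  0.15 0.62]
0.7 3193 [ 0.7  -0.16  0.13] [0.75 0.15 0.6 ]
0.75 4387 [ 0.75 -0.29  0.13] [0.8  0.15 0.44]
0.8 2896 [ 0.8  -0.3   0.15] [0.85 0.15 0.44]
0.85 79 [ 0.85 -0.29  0.15] [ 0.89 -0.27  0.16]
11908 [ 0.67775524 -0.30110774  0.13007618]
0.65 2591 [ 0.68 -0.14  0.44] [0.7  0.15 0.54]
0.7 2797 [ 0.7  -0.16  0.13] [0.75 0.15 0.53]
0.75 1293 [ 0.75 -0.3   0.13] [0.8  0.15 0.37]
0.8 1009 [ 0.8  -0.3   0.15] [0.85 0.15 0.35]
0.85 874 [ 0.85 -0.15  0.19] [0.9  0.15 0.47]
0.9 798 [ 0.9  -0.15  0.19] [0.95 0.15 0.47]
0.95 697 [ 0.95 -0.15  0.19] [1.   0.15 0.46]
```

>>> jog_arm([
  [[2.15,4.15,0],[0,0,0.0893]],
  [[2.15,4.15,0],[0,0,0.0893]],
  [[2.15,4.15,0],[0,0,0.0893]],
  [[2.15,4.15,0],[0,0,0.0893]],
  [[2.15,4.15,0],[0,0,0.0893]],
  [[2.15,4.15,0],[0,0,0.0893]],
  [[2.15,4.15,0],[0,0,0.0893]],
  [[2.15,4.15,0],[0,0,0.0893]],
  [[2.15,4.15,0],[0,0,0.0893]],
  [[2.15,4.15,0],[0,0,0.0893]],
  [[2.15,4.15,0],[0,0,0.0893]],
  [[2.15,4.15,0],[0,0,0.0893]],
  [[2.15,4.15,0],[0,0,0.0893]],
  [[2.15,4.15,0],[0,0,0.0893]],
  [[0,0,0],[0,0,0]],
  [[0,0,0],[0,0,0]],
], gripper=0)

```text
clock: 3.35
eef_pos: [0.4505, -0.0521, 0.185]
tool_rot: [[0.088, 0.996, -0.001], [0.996, -0.088, -0.001], [-0.001, -0.001, -1.0]]
wrist_force: [-0.0, -0.9, -0.7]
opening: 0.0005
finger_force: 0.0
```

>>> jog_arm([
  [[0,0.05,-4],[0,0,0]],
  [[0,0,-4],[0,0,0]],
  [[0,0,-3],[0,0,0]],
  [[0,0,0],[0,0,0]],
])

```text
clock: 3.85
eef_pos: [0.4487, -0.0525, 0.0737]
tool_rot: [[0.09, 0.996, -0.005], [0.996, -0.09, -0.001], [-0.001, -0.005, -1.0]]
wrist_force: [-0.7, -0.7, 0.8]
opening: 0.0003
finger_force: 0.0
```

```bash
python3 - <<'E'
from h import *
s=env.snapshot("top");s2=env.snapshot("scene")
a=cv2.resize(s["image"][135:225,305:405,::-1],(444,400),interpolation=3)
b=cv2.resize(s2["image"][115:205,255:335,::-1],(356,400),interpolation=3)
cv2.imwrite("pics/c1.png",np.hstack([a,b]));print(env.sense()["eef_pos"])
E
```

```text
[ 0.45104892 -0.05191305  0.07567224]
```

View pics/c1.png

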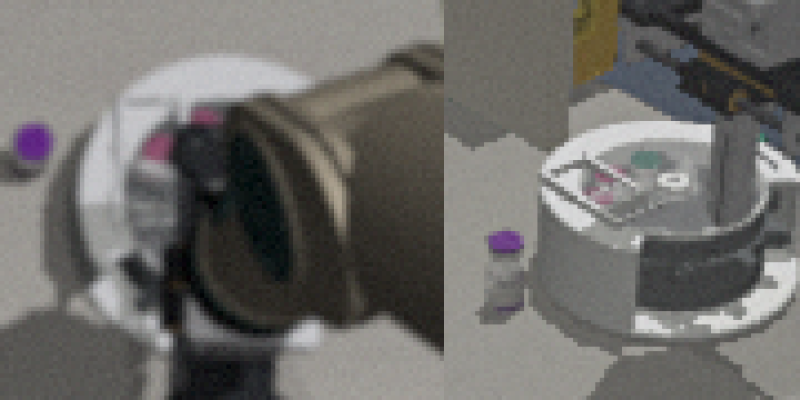

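```bash
python3 - <<'E'
from h import *
s2=env.snapshot("scene");p=env.sense()["eef_pos"]
print(proj(s2,p),p,onplane(s2,320,165.6,.0757),proj(s2,[.5315,-.086,.075]))
P=cloud(s2);u,v=map(int,proj(s2,p));
for dv in range(-16,12,3): print(v+dv,np.round(P[v+dv,u-8:u+12:4],3).tolist())
E
```

```text
(np.float64(317.1078891851158), np.float64(170.6042216397957)) [ 0.4516374  -0.05173087  0.07611397] [ 0.46599437 -0.08018162  0.0757    ] (np.float64(305.8870829229543), np.float64(156.77709115035117))
154 [[0.537, -0.106, 0.075], [0.529, -0.116, 0.075], [0.448, -0.04, 0.14], [0.439, -0.047, 0.141], [0.503, -0.144, 0.076]]
157 [[0.523, -0.091, 0.076], [0.509, -0.094, 0.081], [0.451, -0.044, 0.127], [0.439, -0.048, 0.131], [0.489, -0.128, 0.077]]
160 [[0.509, -0.077, 0.077], [0.501, -0.086, 0.077], [0.449, -0.044, 0.118], [0.441, -0.052, 0.118], [0.482, -0.121, 0.073]]
163 [[0.496, -0.062, 0.078], [0.492, -0.077, 0.074], [0.447, -0.042, 0.109], [0.438, -0.05, 0.11], [0.47, -0.108, 0.072]]
166 [[0.487, -0.054, 0.075], [0.478, -0.062, 0.076], [0.47, -0.072, 0.076], [0.51, -0.138, 0.03], [0.499, -0.146, 0.032]]
169 [[0.501, -0.071, 0.05], [0.494, -0.082, 0.049], [0.502, -0.111, 0.033], [0.487, -0.113, 0.04], [0.464, -0.104, 0.054]]
172 [[0.501, -0.072, 0.038], [0.498, -0.088, 0.033], [0.478, -0.083, 0.046], [0.46, -0.081, 0.055], [0.47, -0.113, 0.037]]
175 [[0.47, -0.038, 0.057], [0.466, -0.052, 0.053], [0.463, -0.067, 0.049], [0.457, -0.079, 0.046], [0.469, -0.113, 0.026]]
178 [[0.464, -0.032, 0.051], [0.47, -0.058, 0.037], [0.467, -0.073, 0.033], [0.465, -0.09, 0.026], [0.47, -0.116, 0.013]]
181 [[0.479, -0.05, 0.025], [0.472, -0.061, 0.024], [0.465, -0.072, 0.023], [0.463, -0.089, 0.017], [0.457, -0.101, 0.014]]
```

```bash
python3 - <<'E'
from h import *
p=env.sense()["eef_pos"];print(p,env.sense()["opening"])
for n in ["scene","top"]:
    s=env.snapshot(n);P=cloud(s);k=(np.hypot(P[...,0]-p[0],P[...,1]-p[1])<.022)&(P[...,2]>.06)
    Q=P[k];o=np.argsort(Q[:,2]);print(n,len(Q),Q[o][:25].round(3).tolist())
    print(np.histogram(Q[:,2],bins=np.arange(.06,.2,.01)))
    if n=="scene": cv2.imwrite("pics/c2.png",cv2.resize(s["image"][125:195,280:350,::-1],(600,600),interpolation=cv2.INTER_NEAREST))
E
```

```text
[ 0.4516374  -0.05173087  0.07611397] 0.00047567366876599123
scene 296 [[0.468, -0.064, 0.076], [0.471, -0.054, 0.079], [0.469, -0.056, 0.079], [0.473, -0.051, 0.079], [0.454, -0.043, 0.098], [0.448, -0.057, 0.099], [0.45, -0.042, 0.101], [0.455, -0.044, 0.101], [0.461, -0.045, 0.101], [0.458, -0.046, 0.102], [0.451, -0.043, 0.103], [0.444, -0.04, 0.104], [0.453, -0.045, 0.105], [0.461, -0.044, 0.105], [0.441, -0.057, 0.106], [0.446, -0.041, 0.106], [0.443, -0.043, 0.107], [0.44, -0.044, 0.108], [0.456, -0.043, 0.108], [0.466, -0.045, 0.109], [0.447, -0.042, 0.109], [0.439, -0.051, 0.11], [0.457, -0.044, 0.11], [0.455, -0.046, 0.11], [0.461, -0.039, 0.111]]
(array([ 0,  4,  0,  2, 16, 34, 27, 29, 35, 30, 33, 33, 11,  1]), array([0.06, 0.07, 0.08, 0.09, 0.1 , 0.11, 0.12, 0.13, 0.14, 0.15, 0.16,
       0.17, 0.18, 0.19, 0.2 ]))
top 364 [[0.471, -0.042, 0.507], [0.473, -0.047, 0.508], [0.47, -0.053, 0.522], [0.467, -0.039, 0.523], [0.468, -0.044, 0.523], [0.472, -0.056, 0.523], [0.471, -0.059, 0.524], [0.466, -0.04, 0.525], [0.463, -0.033, 0.525], [0.471, -0.062, 0.525], [0.469, -0.05, 0.525], [0.464, -0.035, 0.526], [0.468, -0.045, 0.526], [0.471, -0.057, 0.526], [0.464, -0.036, 0.526], [0.471, -0.06, 0.526], [0.467, -0.046, 0.526], [0.466, -0.041, 0.527], [0.47, -0.063, 0.527], [0.468, -0.052, 0.528], [0.462, -0.035, 0.528], [0.467, -0.047, 0.529], [0.465, -0.042, 0.529], [0.462, -0.034, 0.529], [0.468, -0.064, 0.529]]
(array([0, 0, 0, 0, 0, 0, 0, 0, 0, 0, 0, 0, 0, 0]), array([0.06, 0.07, 0.08, 0.09, 0.1 , 0.11, 0.12, 0.13, 0.14, 0.15, 0.16,
       0.17, 0.18, 0.19, 0.2 ]))
```

View pics/c2.png

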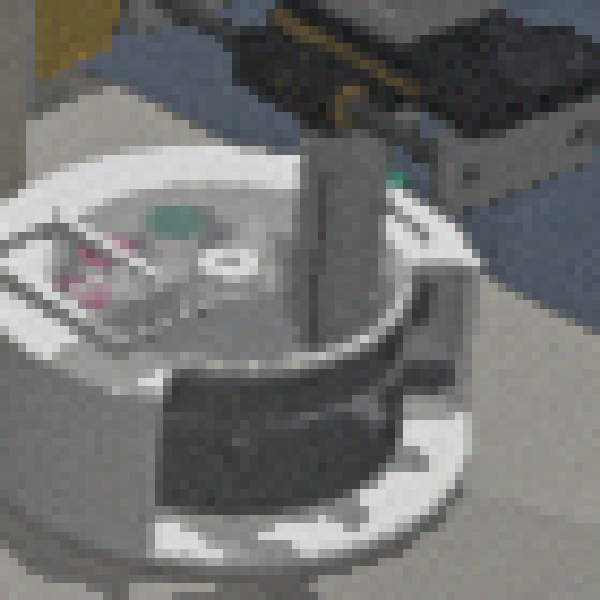

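>>> jog_arm([
  [[-0.1,0,-2],[0,0,0]],
  [[0,0,-2],[0,0,0]],
  [[0,0,0],[0,0,0]],
  [[0,0,0],[0,0,0]],
])

```text
clock: 4.6
eef_pos: [0.4507, -0.051, 0.036]
tool_rot: [[0.088, 0.996, 0.002], [0.996, -0.088, -0.0], [0.0, 0.002, -1.0]]
wrist_force: [-0.7, -0.1, 0.5]
opening: 0.0009
finger_force: 0.0
```

```bash
python3 - <<'E'
from h import *
S=env.sense();p=S["eef_pos"];print(p,S["opening"],S["wrist_force"])
s=env.snapshot("scene");P=cloud(s);k=(np.hypot(P[...,0]-p[0],P[...,1]-p[1])<.022)&(P[...,2]>.02)
Q=P[k];o=np.argsort(Q[:,2]);print(len(Q),Q[o][:25].round(3).tolist(),proj(s,p))
cv2.imwrite("pics/c3.png",cv2.resize(s["image"][125:195,280:350,::-1],(600,600),interpolation=cv2.INTER_NEAREST))
E
```

```text
[ 0.45070784 -0.05102185  0.03602366] 0.00086649674514671 [-0.6738575  -0.06557697  0.49309943]
311 [[0.469, -0.053, 0.022], [0.462, -0.069, 0.022], [0.466, -0.064, 0.022], [0.469, -0.059, 0.023], [0.47, -0.055, 0.024], [0.466, -0.064, 0.026], [0.464, -0.067, 0.026], [0.469, -0.058, 0.027], [0.467, -0.06, 0.027], [0.468, -0.061, 0.03], [0.459, -0.069, 0.031], [0.472, -0.051, 0.032], [0.47, -0.053, 0.032], [0.467, -0.064, 0.033], [0.469, -0.061, 0.033], [0.47, -0.057, 0.038], [0.471, -0.054, 0.038], [0.466, -0.066, 0.04], [0.463, -0.059, 0.041], [0.469, -0.06, 0.041], [0.472, -0.05, 0.044], [0.469, -0.043, 0.044], [0.469, -0.055, 0.047], [0.452, -0.073, 0.048], [0.469, -0.051, 0.048]] (np.float64(316.07447841498333), np.float64(181.88017643773472))
```

View pics/c3.png

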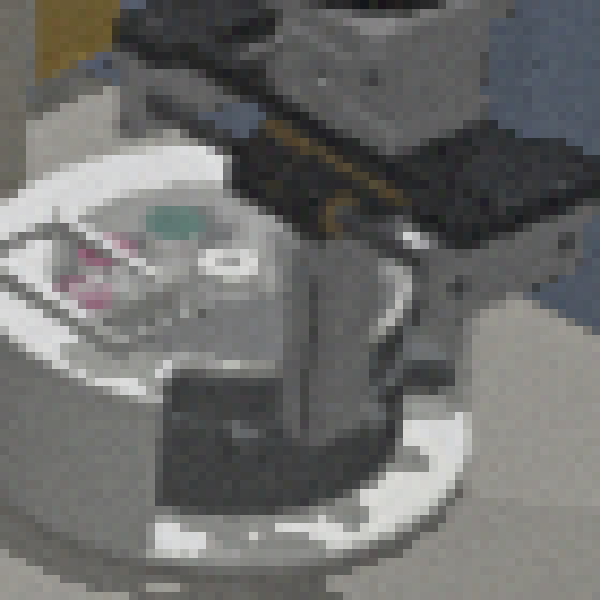

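>>> jog_arm([
  [[0,0,-1],[0,0,0]],
  [[0,0,-1],[0,0,0]],
  [[0,0,0],[0,0,0]],
  [[0,0,0],[0,0,0]],
])

```text
clock: 5.15
eef_pos: [0.4498, -0.0509, 0.0149]
tool_rot: [[0.088, 0.996, -0.001], [0.996, -0.088, 0.0], [0.0, -0.001, -1.0]]
wrist_force: [0.3, 0.9, 1.1]
opening: 0.0006
finger_force: 0.0
```

```bash
python3 - <<'E'
from h import *
S=env.sense();p=S["eef_pos"];print(p,S["opening"],S["wrist_force"])
s=env.snapshot("scene")
P=cloud(s);u=int(proj(s,p)[0])
for v in range(170,192,1): print(v,np.round(P[v,u-2:u+7:4],3).tolist(),s["image"][v,u].tolist())
E
```

```text
[ 0.44982722 -0.05088421  0.01487848] 0.0005554587924073333 [0.29781913 0.85629904 1.09623091]
170 [[0.458, -0.04, 0.08], [0.441, -0.039, 0.089], [0.436, -0.051, 0.086]] [67, 66, 68]
171 [[0.463, -0.046, 0.072], [0.443, -0.041, 0.083], [0.435, -0.05, 0.084]] [68, 68, 68]
172 [[0.46, -0.043, 0.071], [0.441, -0.039, 0.082], [0.439, -0.055, 0.076]] [68, 69, 68]
173 [[0.455, -0.038, 0.072], [0.441, -0.039, 0.078], [0.44, -0.057, 0.071]] [68, 69, 67]
174 [[0.459, -0.043, 0.064], [0.442, -0.041, 0.073], [0.437, -0.053, 0.071]] [70, 72, 70]
175 [[0.456, -0.04, 0.063], [0.441, -0.041, 0.07], [0.439, -0.056, 0.065]] [67, 69, 66]
176 [[0.459, -0.044, 0.057], [0.442, -0.042, 0.066], [0.437, -0.055, 0.062]] [70, 68, 72]
177 [[0.457, -0.042, 0.054], [0.442, -0.042, 0.062], [0.439, -0.058, 0.056]] [74, 78, 77]
178 [[0.459, -0.045, 0.048], [0.44, -0.041, 0.06], [0.437, -0.056, 0.055]] [78, 75, 78]
179 [[0.454, -0.04, 0.05], [0.44, -0.042, 0.056], [0.441, -0.061, 0.047]] [87, 86, 84]
180 [[0.456, -0.042, 0.044], [0.439, -0.041, 0.053], [0.436, -0.055, 0.049]] [90, 88, 90]
181 [[0.456, -0.043, 0.04],
[... 277 characters left out ...]
-0.073, 0.011], [0.451, -0.076, 0.017]] [117, 118, 114]
185 [[0.465, -0.054, 0.016], [0.458, -0.065, 0.015], [0.451, -0.076, 0.013]] [133, 134, 132]
186 [[0.463, -0.052, 0.014], [0.458, -0.066, 0.01], [0.448, -0.073, 0.012]] [138, 139, 135]
187 [[0.458, -0.047, 0.015], [0.452, -0.059, 0.013], [0.448, -0.074, 0.008]] [131, 132, 128]
188 [[0.457, -0.046, 0.012], [0.451, -0.058, 0.01], [0.441, -0.066, 0.012]] [137, 137, 134]
189 [[0.449, -0.038, 0.016], [0.443, -0.049, 0.014], [0.441, -0.066, 0.008]] [142, 143, 141]
190 [[0.452, -0.042, 0.009], [0.444, -0.052, 0.009], [0.446, -0.073, -0.001]] [119, 117, 116]
191 [[0.449, -0.038, 0.009], [0.449, -0.057, 0.0], [0.439, -0.065, 0.002]] [92, 92, 90]
```

>>> jog_arm([
  [[-0.15,-0.43,0],[0,0,0]],
  [[-0.16,-0.44,0],[0,0,0]],
  [[-0.11,-0.45,0],[0,0,0]],
  [[-0.12,-0.44,0],[0,0,0]],
  [[-0.06,-0.45,0],[0,0,0]],
  [[-0.06,-0.46,0],[0,0,0]],
  [[-0.02,-0.46,0],[0,0,0]],
  [[-0.02,-0.47,0],[0,0,0]],
  [[0.03,-0.45,0],[0,0,0]],
  [[0.04,-0.46,0],[0,0,0]],
  [[0.05,-0.3,0],[0,0,0]],
  [[0.05,-0.31,0],[0,0,0]],
  [[0,0,0],[0,0,0]],
  [[0,0,0],[0,0,0]],
])

```text
clock: 6.95
eef_pos: [0.4447, -0.1021, 0.0151]
tool_rot: [[0.088, 0.996, -0.0], [0.996, -0.088, 0.0], [0.0, -0.0, -1.0]]
wrist_force: [-0.5, -0.7, -0.2]
opening: 0.0004
finger_force: 0.0
```

```bash
python3 - <<'E'
from h import *
S=env.sense();print(S["eef_pos"],S["wrist_force"])
s=env.snapshot("scene");t=env.snapshot("top")
a=cv2.resize(s["image"][125:195,280:350,::-1],(400,400),interpolation=3)
b=cv2.resize(t["image"][140:215,315:390,::-1],(400,400),interpolation=3)
cv2.imwrite("pics/c4.png",np.hstack([a,b]))
E
```

```text
[ 0.44465039 -0.10205696  0.0150742 ] [-0.48075773 -0.73885735 -0.22404217]
```

View pics/c4.png

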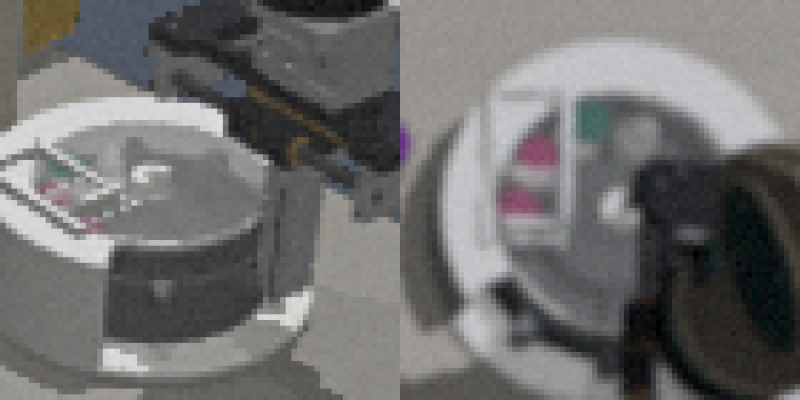

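>>> jog_arm([
  [[0,0,1.8],[0,0,0]],
  [[0,0,1.8],[0,0,0]],
  [[0.25,2.56,0.2],[0,0,0]],
  [[0.26,2.56,0],[0,0,0]],
  [[0,0,0],[0,0,0]],
  [[0,0,-1.9],[0,0,0]],
  [[0,0,-1.9],[0,0,0]],
  [[0,0,0],[0,0,0]],
  [[-0.15,-0.43,0],[0,0,0]],
  [[-0.16,-0.44,0],[0,0,0]],
  [[-0.11,-0.45,0],[0,0,0]],
  [[-0.12,-0.44,0],[0,0,0]],
  [[-0.06,-0.45,0],[0,0,0]],
  [[-0.06,-0.46,0],[0,0,0]],
  [[-0.02,-0.46,0],[0,0,0]],
  [[-0.02,-0.47,0],[0,0,0]],
  [[0.03,-0.45,0],[0,0,0]],
  [[0.04,-0.46,0],[0,0,0]],
  [[0.05,-0.3,0],[0,0,0]],
  [[0.05,-0.31,0],[0,0,0]],
])

```text
clock: 9.55
eef_pos: [0.4443, -0.1025, 0.015]
tool_rot: [[0.088, 0.996, -0.0], [0.996, -0.088, -0.0], [-0.0, -0.0, -1.0]]
wrist_force: [1.3, -0.2, 0.0]
opening: 0.0007
finger_force: 0.0
```

>>> jog_arm([
  [[0,0,0],[0,0,0]],
  [[0,0,0],[0,0,0]],
])

```text
clock: 9.8
eef_pos: [0.4444, -0.102, 0.0151]
tool_rot: [[0.087, 0.996, -0.0], [0.996, -0.087, 0.0], [0.0, -0.0, -1.0]]
wrist_force: [0.6, -0.7, 0.5]
opening: 0.0005
finger_force: 0.0
```

```bash
cat > chk.py <<'E'
from h import *
S=env.sense();print(S["eef_pos"],S["wrist_force"])
t=env.snapshot("top");P=cloud(t);im=t["image"]
C=np.array([.5315,-.086]);h=cv2.cvtColor(im,cv2.COLOR_RGB2HSV)
U,V=np.meshgrid(np.arange(512),np.arange(384))
X=np.array([[onplane(t,u,v,.067)[:2]-C for u in range(315,395)] for v in range(140,215)])
r=np.hypot(X[...,0],X[...,1]);a=np.degrees(np.arctan2(X[...,1],X[...,0]));hh=h[140:215,315:395]
for n,lo,hi in [("pink",150,179),("green",65,95)]:
    k=(r>.03)&(r<.068)&(hh[...,1]>60)&(hh[...,0]>=lo)&(hh[...,0]<=hi)
    print(n,k.sum(),np.histogram(a[k],bins=np.arange(-95,180,10))[0].tolist(),"bins from -95 by 10")
E
python3 chk.py
```

```text
[ 0.44445    -0.10203466  0.01507316] [ 0.61012378 -0.72653435  0.4783988 ]
pink 62 [0, 0, 0, 0, 0, 0, 0, 0, 0, 0, 0, 0, 0, 0, 0, 0, 0, 16, 7, 0, 5, 18, 14, 0, 0, 0, 0] bins from -95 by 10
green 79 [13, 4, 0, 0, 0, 0, 0, 0, 0, 0, 0, 0, 0, 6, 17, 1, 0, 0, 0, 0, 0, 0, 0, 0, 0, 0, 0] bins from -95 by 10
```

>>> jog_arm([
  [[0,0,1.8],[0,0,0]],
  [[0,0,1.8],[0,0,0]],
  [[0.25,2.56,0.2],[0,0,0]],
  [[0.26,2.56,0],[0,0,0]],
  [[0,0,0],[0,0,0]],
  [[0,0,-1.9],[0,0,0]],
  [[0,0,-1.9],[0,0,0]],
  [[0,0,0],[0,0,0]],
  [[-0.15,-0.43,0],[0,0,0]],
  [[-0.16,-0.44,0],[0,0,0]],
  [[-0.11,-0.45,0],[0,0,0]],
  [[-0.12,-0.44,0],[0,0,0]],
  [[-0.06,-0.45,0],[0,0,0]],
  [[-0.06,-0.46,0],[0,0,0]],
  [[-0.02,-0.46,0],[0,0,0]],
  [[-0.02,-0.47,0],[0,0,0]],
  [[0.03,-0.45,0],[0,0,0]],
  [[0.04,-0.46,0],[0,0,0]],
  [[0.05,-0.3,0],[0,0,0]],
  [[0.05,-0.31,0],[0,0,0]],
])

```text
clock: 12.35
eef_pos: [0.4441, -0.1025, 0.015]
tool_rot: [[0.088, 0.996, -0.0], [0.996, -0.088, -0.0], [-0.0, -0.0, -1.0]]
wrist_force: [0.7, -0.2, -0.6]
opening: 0.0005
finger_force: 0.0
```

>>> jog_arm([
  [[0,0,0],[0,0,0]],
  [[0,0,0],[0,0,0]],
])

```text
clock: 12.6
eef_pos: [0.4443, -0.102, 0.0151]
tool_rot: [[0.088, 0.996, -0.0], [0.996, -0.088, 0.0], [0.0, -0.0, -1.0]]
wrist_force: [-0.0, -0.1, -0.2]
opening: 0.0005
finger_force: 0.0
```

```bash
python3 chk.py
```

```text
[ 0.44426014 -0.10204043  0.01508687] [-0.0289205  -0.09792116 -0.20390106]
pink 76 [0, 0, 0, 0, 0, 0, 0, 0, 0, 0, 0, 0, 0, 0, 0, 0, 0, 0, 0, 0, 0, 14, 18, 3, 9, 19, 10] bins from -95 by 10
green 61 [9, 1, 0, 0, 0, 0, 0, 0, 0, 0, 0, 0, 0, 0, 0, 0, 0, 16, 1, 0, 0, 0, 0, 0, 0, 0, 0] bins from -95 by 10
```

Green now at the port: one more click.

>>> jog_arm([
  [[0,0,1.8],[0,0,0]],
  [[0,0,1.8],[0,0,0]],
  [[0.25,2.56,0.2],[0,0,0]],
  [[0.26,2.56,0],[0,0,0]],
  [[0,0,0],[0,0,0]],
  [[0,0,-1.9],[0,0,0]],
  [[0,0,-1.9],[0,0,0]],
  [[0,0,0],[0,0,0]],
  [[-0.15,-0.43,0],[0,0,0]],
  [[-0.16,-0.44,0],[0,0,0]],
  [[-0.11,-0.45,0],[0,0,0]],
  [[-0.12,-0.44,0],[0,0,0]],
  [[-0.06,-0.45,0],[0,0,0]],
  [[-0.06,-0.46,0],[0,0,0]],
  [[-0.02,-0.46,0],[0,0,0]],
  [[-0.02,-0.47,0],[0,0,0]],
  [[0.03,-0.45,0],[0,0,0]],
  [[0.04,-0.46,0],[0,0,0]],
  [[0.05,-0.3,0],[0,0,0]],
  [[0.05,-0.31,0],[0,0,0]],
])

```text
clock: 15.15
eef_pos: [0.4439, -0.1025, 0.015]
tool_rot: [[0.088, 0.996, -0.0], [0.996, -0.088, -0.0], [-0.0, -0.0, -1.0]]
wrist_force: [-0.5, 0.2, -0.4]
opening: 0.0005
finger_force: 0.0
```

>>> jog_arm([
  [[0,0,0],[0,0,0]],
  [[0,0,0],[0,0,0]],
  [[0,0,4],[0,0,0]],
  [[0,0,4],[0,0,0]],
  [[0,0,3],[0,0,0]],
  [[0,0,0],[0,0,0]],
])

```text
clock: 15.9
eef_pos: [0.4457, -0.1023, 0.1268]
tool_rot: [[0.088, 0.996, 0.004], [0.996, -0.088, -0.001], [-0.001, 0.005, -1.0]]
wrist_force: [0.2, -0.8, -0.6]
opening: 0.0004
finger_force: 0.0
```

```bash
python3 chk.py; python3 - <<'E'
from h import *
s=env.snapshot("scene");t=env.snapshot("top")
a=cv2.resize(s["image"][125:195,265:335,::-1],(400,400),interpolation=3)
b=cv2.resize(t["image"][140:215,315:390,::-1],(400,400),interpolation=3)
cv2.imwrite("pics/c5.png",np.hstack([a,b]))
P=cloud(s);k=(P[...,2]>.086)&(P[...,2]<.097)&(abs(P[...,0]-.525)<.02)&(abs(P[...,1]+.035)<.02)
print(P[k].mean(0),np.median(P[k],0),k.sum())
E
```

```text
[ 0.44565037 -0.10234745  0.12684364] [ 0.2325974  -0.75667966 -0.56858919]
pink 78 [0, 0, 0, 0, 0, 0, 0, 0, 0, 0, 0, 0, 0, 0, 0, 0, 0, 0, 0, 0, 0, 0, 0, 0, 8, 18, 9] bins from -95 by 10
green 42 [1, 0, 0, 0, 0, 0, 0, 0, 0, 0, 0, 0, 0, 0, 0, 0, 0, 0, 0, 0, 5, 14, 10, 0, 0, 0, 0] bins from -95 by 10
[ 0.52157901 -0.03330081  0.09069905] [ 0.52144385 -0.03222147  0.08942772] 23
```

View pics/c5.png

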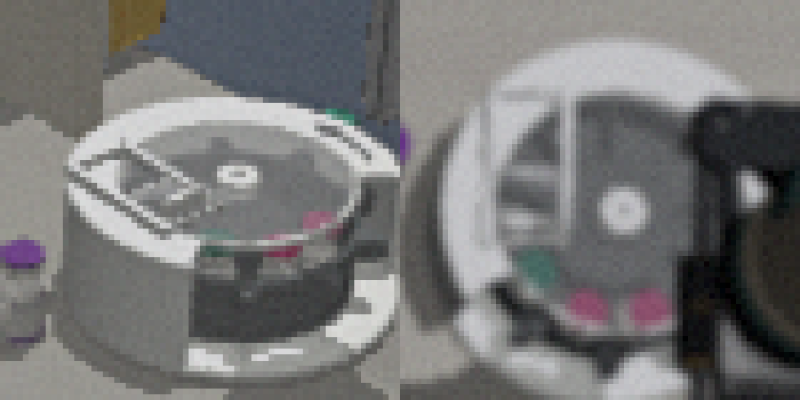

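>>> jog_arm([
  [[1.7,2.3,0],[0,0,0]],
  [[1.7,2.3,0],[0,0,0]],
  [[1.73,2.38,0],[0,0,0]],
  [[0,0,0],[0,0,0]],
  [[0,0,-2.5],[0,0,0]],
  [[0,0,-2.5],[0,0,0]],
  [[0,0,-1.4],[0,0,0]],
  [[0,0,0],[0,0,0]],
  [[0,0,0],[0,0,0]],
])

```text
clock: 17.18
eef_pos: [0.4956, -0.0326, 0.0615]
tool_rot: [[0.088, 0.996, 0.001], [0.996, -0.088, -0.0], [-0.0, 0.001, -1.0]]
wrist_force: [0.6, 0.9, -0.1]
opening: 0.0004
finger_force: 0.0
```

```bash
python3 - <<'E'
from h import *
S=env.sense();p=S["eef_pos"];print(p,S["wrist_force"])
s=env.snapshot("scene")
P=cloud(s);k=(np.hypot(P[...,0]-p[0],P[...,1]-p[1])<.018)&(P[...,2]>.07)
Q=P[k];print(Q[np.argsort(Q[:,2])][:14].round(3).tolist())
cv2.imwrite("pics/c6.png",cv2.resize(s["image"][125:185,265:335,::-1],(700,600),interpolation=3))
E
```

```text
[ 0.4956387  -0.03256006  0.0614942 ] [ 0.57672094  0.89538428 -0.07884101]
[[0.5, -0.032, 0.07], [0.495, -0.028, 0.07], [0.493, -0.038, 0.071], [0.489, -0.039, 0.072], [0.487, -0.041, 0.073], [0.483, -0.045, 0.073], [0.483, -0.041, 0.074], [0.503, -0.027, 0.074], [0.503, -0.017, 0.075], [0.493, -0.037, 0.075], [0.495, -0.044, 0.075], [0.51, -0.034, 0.075], [0.5, -0.037, 0.075], [0.498, -0.048, 0.075]]
```

View pics/c6.png

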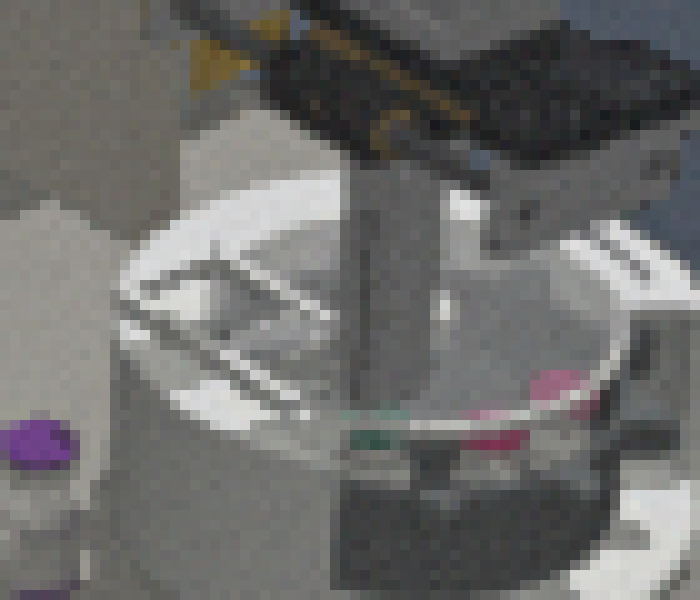

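>>> jog_arm([
  [[0.5,-0.04,0],[0,0,0]],
  [[0.5,-0.05,0],[0,0,0]],
  [[0.5,-0.04,0],[0,0,0]],
  [[0.5,-0.05,0],[0,0,0]],
  [[0.5,-0.04,0],[0,0,0]],
  [[0.5,-0.05,0],[0,0,0]],
  [[0.5,-0.04,0],[0,0,0]],
  [[0.5,-0.05,0],[0,0,0]],
  [[0.2,0,0],[0,0,0]],
  [[0,0,0],[0,0,0]],
])

```text
clock: 18.48
eef_pos: [0.5379, -0.0361, 0.0611]
tool_rot: [[0.088, 0.996, 0.001], [0.996, -0.088, -0.0], [0.0, 0.001, -1.0]]
wrist_force: [0.6, -0.7, -0.6]
opening: 0.0003
finger_force: 0.1
```

>>> jog_arm([
  [[0.2,-0.02,0],[0,0,0]],
  [[0.2,-0.02,0],[0,0,0]],
  [[0,0,0],[0,0,0]],
])

```text
clock: 18.85
eef_pos: [0.5416, -0.0364, 0.0611]
tool_rot: [[0.088, 0.996, 0.0], [0.996, -0.088, 0.0], [0.0, 0.0, -1.0]]
wrist_force: [-1.0, -0.3, 0.4]
opening: 0.0007
finger_force: 0.4
```

Step on in small steps until the stop is felt.

>>> jog_arm([
  [[0.15,-0.01,0],[0,0,0]],
  [[0.15,-0.01,0],[0,0,0]],
  [[0,0,0],[0,0,0]],
])

```text
clock: 19.23
eef_pos: [0.5446, -0.0367, 0.0611]
tool_rot: [[0.088, 0.996, 0.0], [0.996, -0.088, -0.0], [0.0, 0.0, -1.0]]
wrist_force: [-0.2, 0.9, -0.7]
opening: 0.0004
finger_force: 0.4
```

```bash
python3 - <<'E'
from h import *
S=env.sense();p=S["eef_pos"];print(p,S["wrist_force"],S["finger_force"])
s=env.snapshot("scene");P=cloud(s)
k=(P[...,2]>.084)&(P[...,2]<.098)&(P[...,0]>.5)&(P[...,0]<.6)&(P[...,1]>-.052)&(P[...,1]<-.018)
print(P[k].round(3).tolist())
E
```

```text
[ 0.54464943 -0.03665842  0.06110261] [-0.24975794  0.91524165 -0.65009665] 0.3910172637552023
[[0.588, -0.04, 0.088], [0.592, -0.03, 0.086], [0.596, -0.021, 0.084], [0.589, -0.019, 0.084], [0.564, -0.034, 0.09], [0.557, -0.031, 0.094], [0.551, -0.029, 0.098], [0.561, -0.026, 0.091], [0.557, -0.026, 0.093], [0.553, -0.027, 0.094], [0.549, -0.027, 0.096], [0.536, -0.045, 0.095], [0.571, -0.019, 0.086], [0.562, -0.027, 0.086], [0.558, -0.027, 0.088], [0.557, -0.031, 0.087], [0.547, -0.026, 0.094], [0.542, -0.024, 0.097], [0.538, -0.025, 0.098], [0.537, -0.028, 0.098], [0.534, -0.034, 0.097], [0.532, -0.037, 0.096], [0.53, -0.038, 0.097], [0.557, -0.022, 0.087], [0.55, -0.028, 0.088], [0.546, -0.029, 0.089], [0.542, -0.029, 0.091], [0.538, -0.03, 0.093], [0.532, -0.028, 0.096], [0.532, -0.032, 0.095], [0.533, -0.038, 0.092], [0.545, -0.028, 0.086], [0.539, -0.027, 0.09], [0.536, -0.028, 0.091], [0.539, -0.035, 0.087], [0.54, -0.023, 0.087], [0.541, -0.028, 0.085]]
```

>>> jog_arm([
  [[0.15,-0.01,0],[0,0,0]],
  [[0,0,0],[0,0,0]],
])

```text
clock: 19.52
eef_pos: [0.546, -0.0367, 0.0611]
tool_rot: [[0.088, 0.996, 0.0], [0.996, -0.088, 0.0], [0.0, 0.0, -1.0]]
wrist_force: [-0.0, 0.1, 0.1]
opening: 0.0003
finger_force: 0.4
```

>>> jog_arm([
  [[0.15,-0.01,0],[0,0,0]],
  [[0,0,0],[0,0,0]],
])

```text
clock: 19.77
eef_pos: [0.5472, -0.0368, 0.061]
tool_rot: [[0.088, 0.996, -0.0], [0.996, -0.088, -0.0], [-0.0, -0.0, -1.0]]
wrist_force: [-1.0, 0.5, 0.3]
opening: 0.0003
finger_force: 0.9
```

>>> jog_arm([
  [[0.15,-0.01,0],[0,0,0]],
  [[0,0,0],[0,0,0]],
])

```text
clock: 20.02
eef_pos: [0.5473, -0.0368, 0.0609]
tool_rot: [[0.088, 0.996, -0.003], [0.996, -0.088, -0.0], [-0.001, -0.003, -1.0]]
wrist_force: [-4.4, 0.6, 3.4]
opening: 0.0002
finger_force: 2.6
```

>>> jog_arm([
  [[0,0,0],[0,0,0]],
  [[0,0,0],[0,0,0]],
  [[-0.6,0.05,0],[0,0,0]],
  [[-0.6,0.05,0],[0,0,0]],
  [[0,0,4],[0,0,0]],
  [[0,0,5],[0,0,0]],
  [[-3,-3,3],[0,0,0]],
  [[-4,-4,0],[0,0,0]],
  [[0,-5,0],[0,0,0]],
  [[0,-5,0],[0,0,0]],
  [[0,-5,0],[0,0,0]],
  [[0,0,0],[0,0,0]],
  [[0,0,0],[0,0,0]],
])

```text
clock: 21.65
eef_pos: [0.467, -0.2553, 0.1811]
tool_rot: [[0.088, 0.996, 0.001], [0.996, -0.088, 0.0], [0.001, 0.001, -1.0]]
wrist_force: [0.3, 0.8, -0.1]
opening: 0.0005
finger_force: 0.0
```

```bash
python3 - <<'E'
from h import *
s=env.snapshot("scene");t=env.snapshot("top")
P=cloud(s);k=(P[...,2]>.086)&(P[...,2]<.097)&(abs(P[...,0]-.545)<.035)&(abs(P[...,1]+.035)<.014)
print(np.median(P[k],0),k.sum(),env.sense()["wrist_force"])
a=cv2.resize(s["image"][125:195,265:335,::-1],(400,400),interpolation=3)
b=cv2.resize(t["image"][140:215,315:390,::-1],(400,400),interpolation=3)
cv2.imwrite("pics/c7.png",np.hstack([a,b]))
E
```

```text
[ 0.55983659 -0.03333843  0.09091381] 17 [-0.7408483  -0.10813665 -1.43268097]
```

View pics/c7.png

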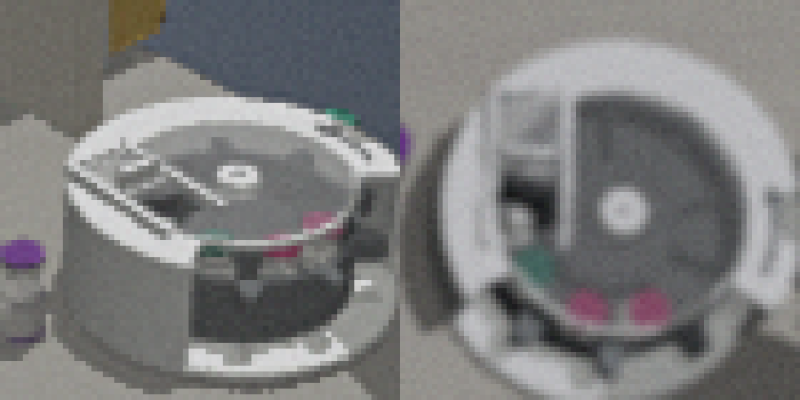

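```bash
python3 -c "
from workcell import env;print(env.job_done())"
```

```text
the job is handed in; nothing more can be done
None
```

I turned the wheel four clicks until the dropper bottle stood under the port and pushed the shutter to its stop (rib moved about 38 mm). The last pictures showed the bottle in the open port and the arm clear, and the job is handed in, though no verdict came back.

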